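# Set the rivet snap in the collet stake holder

## Task

Take the rivet snap, the plain round stake with a hollow cup in its top, out of the wooden rack and set its shank in the collet of the stake holder that is bolted to the bench, pressing gently until its shoulder is fully home on the holder's face. Then turn the knurled nut clockwise, as tight as you would by hand, until the collet grips the shank firmly, without overtightening it. Leave everything else on the bench where it is.

Things in the scene. Friction and masses are not known exactly. Their poses are not given: they have to be found in the camera images.
- snap: rivet snap: turned bright steel stake, 85 g. From below: shank 12 mm in diameter, 32 mm long, rounded tip; shoulder (flange) 25 mm in diameter, 5 mm thick; plain round head 16 mm in diameter, 23 mm tall, with a hollow cup in its top. Origin on its axis on the shoulder's underside (the face that seats), z up: top 28 mm above it, shank tip 32 mm below. Starts upright in one of the rack's holes
- rack: wooden block fixed to the bench, 175 mm (its x) by 50 mm (its y) by 40 mm tall, origin at the centre of its underside; three through holes 15 mm wide along its x axis, at -55, 0 and +55 mm, each with a stake hanging in it by its 25 mm shoulder. Which hole holds which stake varies
- cone_stake: another stake in the rack, not wanted: same shank and shoulder, head ending in a pointed cone 30 mm above the shoulder's underside. Same origin and axes as the snap
- flat_stake: another stake in the rack, not wanted: same shank and shoulder, head ending in a flat mushroom 29 mm wide, 28 mm above the shoulder's underside. Same origin and axes as the snap
- holder: collet stake holder, bolted to the bench: grey round flange 92 mm in diameter, 12 mm thick, a neck, and on top a round knurled steel nut with the collet inside. Origin at the centre of its underside, z up along the collet axis. The mouth faces straight up; the bore is 33 mm deep below the face. Nut backed off, the bore is 0.4 to 1.8 mm wider all round than the snap's shank
- face (a point): centre of the holder's face on the collet axis, 73 mm above the bench. The face is a fixed steel ring, 27 mm outside, 19 mm inside, on which the snap's shoulder seats; the jaws' rims are about 2 mm below it inside the ring. When the snap is home its origin is at this point
- nut_grip (a point): point on the collet axis 64 mm above the bench, where the nut can be gripped from above with the snap in place. The nut is round, knurled, 41 mm in diameter, 24 mm tall, its top 70 mm above the bench; below it a neck 33 mm wide flares from 32 mm height down. It turns on the collet axis, tightens clockwise seen from above, and its thread friction keeps it where it is left
- face_ring: the fixed steel face ring at the holder's mouth, 27 mm outside, 19 mm inside, top 73 mm above the bench, origin that of the holder. The shoulder seats on it with a gentle push of 5 to 15 N, never 35 N or more
- jaw_a: one of the eight steel collet segments (jaws) inside the face ring, origin that of the holder. The nut is left backed off by an unknown amount: 0.3 to 1.2 rad of turning until the jaws meet the shank. From there each further 0.1 rad adds about 10 N to every jaw's grip and about 0.11 N m to the torque that the nut puts on the hand (positive about the upward axis); until then it stays level
- jaw_b: another collet jaw, a quarter turn from jaw_a, same origin. A good grip is 23 to 43 N on each jaw: the torque, read with the arm holding still, 0.3 to 0.5 N m above what it showed while the nut was loose (0.35 to 0.4 is firm hand tight, over 0.5 overtightened). While loose it shows -0.1 to 0.2 N m of thread friction; to move the nut takes up to 0.45 N m more
- press: green cast iron hand press bolted to the bench, 360 mm tall, base 230 by 130 mm, steel plate under its ram; not used, keep clear. Origin at the centre of its underside
- mallet: black rubber mallet lying on the bench, handle 22 mm thick, head 68 mm in diameter; bystander. Origin on the bench under the handle's front part, handle to -x, head at +x
- bearing_jar: glass jar of ball bearings, 70 mm in diameter, 94 mm tall; bystander. Origin at the centre of its underside
- magnet_holder: aluminium ring magnet holder lying flat, 56 mm outside, 16 mm tall; bystander. Origin at the centre of its underside
- brass_nut: brass hexagon nut, 33 mm across corners, 13 mm tall; bystander. Origin at the centre of its underside
- rivet_tray: open aluminium tray of rivets, 105 by 75 by 24 mm; bystander. Origin at the centre of its underside

How it is judged:
On the way, in this order (a step that is already met when the one before it is completed fails the run):
1. the snap's shank is in the collet, its shoulder home on the face ring, upright (z of snap in the frame of face between -0.003 and 0.0015 m and horizontal distance between snap and face below 0.003 m and angle between the z axis of snap and the z axis of holder, either way round below 0.08 rad), for 0.2 s.
2. the nut is tightened so that the jaws grip the shank (over 23 N on a jaw) (contact force between each of jaw_a, jaw_b and snap above 23 N), for 0.2 s.
At the end, for the whole second after the job is handed in: The snap stands in the collet with its shoulder within 1.5 mm of the face, within 1.5 mm of the collet axis and 0.04 rad of upright, at rest, and each jaw grips the shank with more than 23 N (all of step 2 and z of snap in the frame of face between -0.003 and 0.0015 m and horizontal distance between snap and face below 0.0015 m and angle between the z axis of snap and the z axis of holder, either way round below 0.04 rad and linear speed of snap below 0.01 m/s); the robot touches nothing.
It fails at once if the collet is overtightened: more than 43 N between a jaw and the shank (contact force between any of jaw_a, jaw_b and snap above 43 N).
It fails at once if the snap is forced down on the holder's face ring with more than 35 N (contact force between face_ring and snap above 35 N).
It fails at once if another thing on the bench is moved by more than 20 mm (distance of any of cone_stake, flat_stake, mallet, bearing_jar, magnet_holder, brass_nut, rivet_tray from where it was at the start of the episode above 0.02 m).
It also fails if it takes over 67 s, if anything falls off the work surface, if the arm or the gripper's body presses on something with over 40 N, if the wrist force passes 120 N, or if a joint passes its speed limit or range.

## Robot

A 7-joint arm with a two-finger parallel gripper is mounted at the origin on the work surface. World frame = base frame: x ahead of the robot, y to its left, z up, the work surface at z = 0. Lengths are in m, angles in rad, forces in N, time in s.
With the tool pointing down it reaches from about 0.4 to 0.875 m from the base axis. Payload 6.5 kg.
Tool frame: the origin (TCP) lies on the centre line of the jaws, within the pads' length; the fingertips stand 25 mm ahead of it and the grasp point (between the pads) lies 6 mm ahead of it; z points along the fingers, y is the line along which they close (so a half turn about z gives the same grasp; the last joint's range is limited). The gripper opens to 88 mm and grips with 3 to 60 N. Pads are 18 mm wide; open, the fingers measure 123 mm over their backs; the gripper's body (75 mm by 187 mm) begins 45 mm behind the grasp point.
Start: joints at [1.255, 0.536, -0.004, 1.538, 0.003, 1.067, -0.071], TCP at [0.161, -0.63, 0.264] pointing down, gripper open.
Joint ranges: [-2.7, 2.7], [-0.37, 2.16], [-1.27, 1.26], [0.24, 2.4], [-1.31, 4.45], [0.19, 1.91], [-2.76, 2.76]. Speed limits (rad/s): [2.39, 2.39, 3.14, 3.14, 3.14, 3.14, 3.14].

## Interface

Orientations are given as [roll, pitch, yaw] about the fixed x, y, z axes, in that order (R = Rz(yaw) Ry(pitch) Rx(roll)).
In Python, from bench import bot gives the robot as it stands. The module is installed in compiled form; this text tells all that it offers.
- The arm moves only by the tool move_arm, never from a script. Its argument "targets" is text: rows parted by semicolons, each of 6 numbers parted by spaces: the shift along the tool's x, y, z in m, then the turn, a rotation vector about the tool's x, y, z in units of 6 degrees (1.0 is 6 degrees). In form: tx ty tz wx wy wz; .... A call has 1 to 20 rows; each row is the pose to reach, as a shift and turn from the pose commanded when the call began, along the tool's axes at that moment; what a row does not reach only later rows make up. A row lasts 1/12 s, in which the tool goes at most 41.7 mm and 7.16 degrees, less where a joint would pass 70% of its speed; a pose out of reach is approached as far as the arm can. A call with a gripper value outside its range is refused whole. "hand" is the closure, from -1 (fully open) to 1 (shut), so that 0 is half open, set as the call begins (left out, the last holds). The fingers move at their own pace and stop on an object; "newtons" is the grip in N (left out, the last holds). Time passes only in rows, so rows that repeat a pose let the fingers close. It gives the time, the measured TCP pose, the force, the opening and the grip force at its end, in the units of the state.
- bot.sense(): the state, without advancing time (a new reading comes with each control period).
- bot.grab_frame(name): name is "scene" or "side" or "wrist"; returns a dict with "color" (400x640x3 uint8, blue, green, red), "vertical_fov" (degrees; the focal length in pixels is half the picture's height over the tangent of half this angle, whatever the lens; pixels are square), "cx", "cy" (the principal point, pixels), "rvec" (rotation vector, rad) and "tvec" (3), from world to camera coordinates, as OpenCV has them. Camera axes: x right, y down, z forward; pixel columns grow to the right and rows downward; lengths in m; the calibration is good to about 2 mm. A picture is of the moment at which its call begins. There is no depth.
- bot.finish_job(): hands the job in; it is judged then, once.
The state is a dict: "clock": time; "qpos": joint angles; "joint_vel": joint speeds; "joint_torque": joint torques, N m; "eef_pos": TCP position; "orientation": TCP orientation; "contact_force": force on the tool from outside, world axes, zero at the start; "moment": the same for the moment, N m; "grip_width": opening from 0.0 (shut) to 1.0 (fully open); "grasp_force": force on a finger pad.
Only numpy, scipy, OpenCV 4.12 (cv2) and the standard library are available. Lean on these libraries where they do the work, as an engineer would, in place of code of your own. Each camera call takes 0.05 s, during which the arm holds its last target. There are 200 camera calls.

## Working session

There is one attempt and no reset: what is moved stays moved. The work goes in short steps, Python scripts to look and compute and a tool call to move; the robot and the scene stay as the last step left them, time stands still between calls to the robot, and variables do not carry over. Pictures are saved under pics/ and viewed, at most 10 in all, crops included, and the job is handed in when it is done.

Besides the shell and the picture viewer there is one more tool, called after "Call:" as name(argument=value, ...) on one line, values as JSON. move_arm: Moves the arm, as the interface text tells. Its arguments: {"type":"object","properties":{"targets":{"type":"string"},"hand":{"type":"number"},"newtons":{"type":"number"}},"required":["targets"]}

```bash
mkdir -p pics; cat > h.py <<'E'
import numpy as np, cv2
from bench import bot
from scipy.spatial.transform import Rotation as R
def K(f):
    fl=f["color"].shape[0]/2/np.tan(np.radians(f["vertical_fov"])/2)
    return np.array([[fl,0,f["cx"]],[0,fl,f["cy"]],[0,0,1.]])
def ray(f,uv):
    M=cv2.Rodrigues(np.array(f["rvec"],float))[0]; t=np.array(f["tvec"],float).ravel()
    d=M.T@np.linalg.inv(K(f))@np.array([uv[0],uv[1],1.]); return -M.T@t,d
def onplane(f,uv,z):
    o,d=ray(f,uv); return o+d*(z-o[2])/d[2]
def proj(f,p):
    return cv2.projectPoints(np.array([p],float),np.array(f["rvec"],float),np.array(f["tvec"],float),K(f),None)[0].ravel()
def totool(p):
    s=bot.sense(); return R.from_euler('xyz',s["orientation"]).inv().apply(np.array(p)-s["eef_pos"])
E
python3 - <<'E'
from h import *
s=bot.sense(); print({k:np.round(v,3) for k,v in s.items()})
ims=[]
for n in ["scene","side","wrist"]:
    f=bot.grab_frame(n); cv2.imwrite(f"pics/{n}0.png",f["color"]); print(n,f["vertical_fov"],f["cx"],f["cy"],onplane(f,(320,200),0),ray(f,(320,200))[0])
E
```

```text
{'clock': np.float64(0.0), 'qpos': array([ 1.255,  0.537, -0.004,  1.539,  0.003,  1.067, -0.071]), 'joint_vel': array([ 0.   , -0.   ,  0.002,  0.001,  0.001, -0.001, -0.   ]), 'joint_torque': array([ 0.0000e+00, -5.7098e+01,  9.9100e-01, -2.5161e+01, -5.6000e-02,
        1.8000e-02,  0.0000e+00]), 'eef_pos': array([ 0.161, -0.629,  0.263]), 'orientation': array([-3.14,  0.  ,  0.25]), 'contact_force': array([ 0.   , -0.781, -0.214]), 'moment': array([ 0.033, -0.021, -0.054]), 'grasp_force': np.float64(0.0), 'grip_width': np.float64(0.998)}
scene 54.83714641457858 320.5643679738086 199.30812836480004 [0.53689544 0.07190441 0.        ] [1.20801642 0.32355237 0.82792761]
side 57.90145139415526 318.7423411725573 193.68724561581243 [0.60720633 0.16070293 0.        ] [ 0.24099425 -0.619289    0.51027759]
wrist 68.00259939300852 322.9402157459306 200.48424788203585 [ 0.11740137 -0.63666316  0.        ] [ 0.23767332 -0.61099584  0.38341464]
```

View pics/scene0.png

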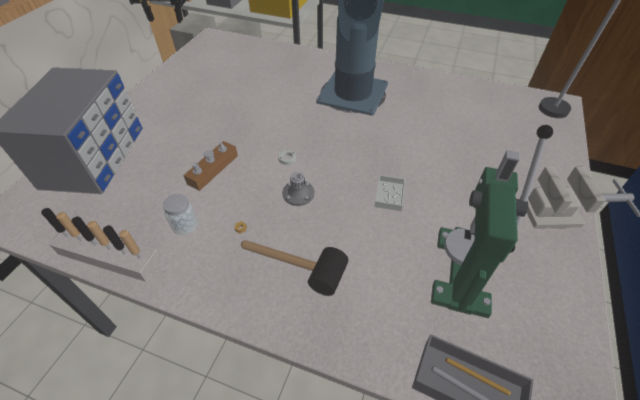

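View pics/side0.png

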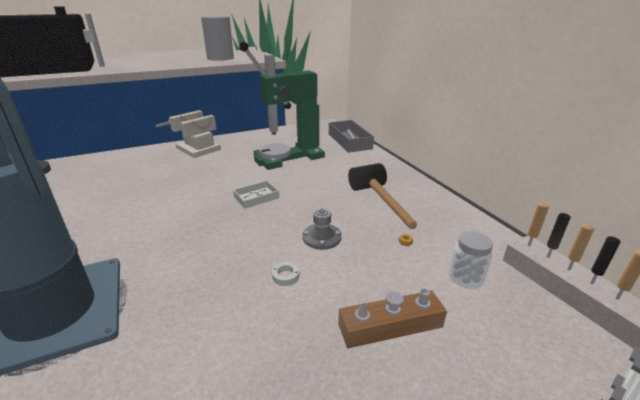

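The scene view shows the rack at about (211,165) and the holder at (298,188). The side view shows the rack at (392,318), with stakes at (362,311), (394,300) and (424,297), and the holder at (322,228). I'll enlarge both to tell the stakes apart.

```bash
python3 - <<'E'
from h import *
a=cv2.imread("pics/side0.png")[275:345,330:455]; b=cv2.imread("pics/scene0.png")[135:195,175:245]
c=cv2.imread("pics/side0.png")[200:250,295:350]; d=cv2.imread("pics/scene0.png")[165:210,275:325]
rs=lambda i:cv2.resize(i,(400,280),interpolation=cv2.INTER_CUBIC)
cv2.imwrite("pics/z.png",np.vstack([np.hstack([rs(a),rs(b)]),np.hstack([rs(c),rs(d)])]))
fs=bot.grab_frame("side"); fc=bot.grab_frame("scene")
for uv in [(362,317),(394,309),(424,303)]: print("side",onplane(fs,uv,.045))
for uv in [(197,172),(209,160),(222,150)]: print("scene",onplane(fc,uv,.045))
print("holder",onplane(fs,(322,213),.073),onplane(fc,(298,178),.073))
print("jar",onplane(fs,(470,280),.0),onplane(fc,(182,228),0), "mag",onplane(fs,(286,275),.01),"mallet",onplane(fc,(245,245),.01))
E
```

```text
side [ 0.47933823 -0.27520369  0.045     ]
side [ 0.53659945 -0.28288087  0.045     ]
side [ 0.59078064 -0.2931572   0.045     ]
scene [ 0.597085   -0.28194443  0.045     ]
scene [ 0.54153508 -0.27606416  0.045     ]
scene [ 0.48948948 -0.26238401  0.045     ]
holder [ 0.53480163 -0.0044438   0.073     ] [0.54273677 0.01016573 0.073     ]
jar [ 0.748745   -0.25117978  0.        ] [ 0.7583795  -0.23894911  0.        ] mag [ 0.41342417 -0.09377869  0.01      ] mallet [ 0.75381365 -0.05102825  0.01      ]
```

View pics/z.png

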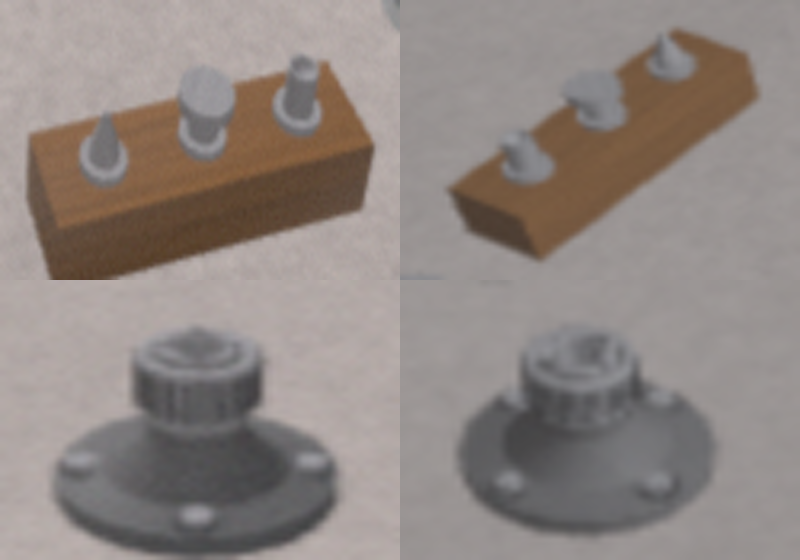

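The snap, a plain round head with a cup, is at the rack's +x end: side (423,302), scene (197,171). The mushroom is in the middle and the cone is at the near end. I'll check the travel path against the drawer cabinet.

```bash
python3 - <<'E'
from h import *
f=bot.grab_frame("scene")
print("tcp px",proj(f,bot.sense()["eef_pos"]))
for uv in [(105,190),(140,128),(38,187),(158,275),(50,250)]: print(uv,onplane(f,uv,0)[:2])
p=onplane(f,(105,190),0)
for z in(.1,.2,.3): print(z,proj(f,[p[0],p[1],z]))
E
```

```text
tcp px [162.64815146  13.15192667]
(105, 190) [ 0.71909501 -0.52687404]
(140, 128) [ 0.44765031 -0.61270723]
(38, 187) [ 0.77794761 -0.71874388]
(158, 275) [ 0.9002183  -0.21258392]
(50, 250) [ 0.93579947 -0.5148424 ]
0.1 [ 89.42919257 165.12230572]
0.2 [ 71.43283223 136.36927203]
0.3 [ 50.39628316 102.75888677]
```

Call:
move_arm(targets="0.25 -0.13 0.03 0 0 2; 0.25 -0.13 0.03 0 0 2; 0.25 -0.13 0.03 0 0 2; 0.25 -0.13 0.03 0 0 2; 0.25 -0.13 0.03 0 0 2; 0.25 -0.13 0.03 0 0 2; 0.504 -0.224 0.093 0 0 4; 0.504 -0.224 0.093 0 0 4; 0.504 -0.224 0.093 0 0 4; 0.504 -0.224 0.093 0 0 4; 0.504 -0.224 0.093 0 0 4; 0.504 -0.224 0.093 0 0 4; 0.504 -0.224 0.093 0 0 4; 0.504 -0.224 0.093 0 0 4; 0.504 -0.224 0.093 0 0 4; 0.504 -0.224 0.093 0 0 4; 0.504 -0.224 0.093 0 0 4; 0.504 -0.224 0.093 0 0 4", hand=0)

```text
clock: 1.8
eef_pos: [0.5923, -0.2903, 0.1711]
orientation: [3.14, 0.0, -0.172]
contact_force: [-0.6, -0.6, 0.4]
grip_width: 0.5
grasp_force: 0.0
```

```bash
python3 - <<'E'
from h import *
s=bot.sense(); print(s["qpos"],s["eef_pos"],s["orientation"],s["contact_force"],s["moment"])
f=bot.grab_frame("wrist"); cv2.imwrite("pics/w1.png",f["color"]); print(ray(f,(320,200)), proj(f,[.594,-.287,.045]))
E
```

```text
[ 0.39578434  0.65365278 -0.01319649  1.58045015  0.01193566  0.90761829
 -1.36465188] [ 0.59227423 -0.2902601   0.17105829] [ 3.14025385e+00  3.43434783e-04 -1.71815081e-01] [-0.5648692  -0.57567094  0.38303722] [0.02036467 0.02872811 0.00631142]
(array([ 0.67071603, -0.3048575 ,  0.29152324]), array([-0.29940024,  0.06126608, -0.95221162])) [317.58809782 199.51929307]
```

View pics/w1.png

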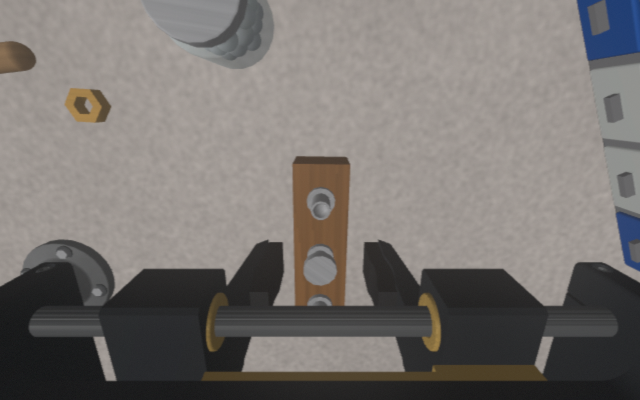

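The snap's shoulder is at about (320,200) with its cup at (321,210), and the rack lies along the tool's x. I'll refine this from the steel blob on the brown wood.

```bash
python3 - <<'E'
from h import *
f=bot.grab_frame("wrist"); im=f["color"]
hsv=cv2.cvtColor(im,cv2.COLOR_BGR2HSV); m=((hsv[...,1]<70)*255).astype(np.uint8)
roi=np.zeros_like(m); roi[170:236,299:344]=m[170:236,299:344]
c=max(cv2.findContours(roi,0,1)[0],key=cv2.contourArea); print(cv2.boundingRect(c),cv2.contourArea(c))
pts=c[:,0,:]
up=pts[pts[:,1]<202]           # far part of shoulder outline
print(cv2.fitEllipse(up.astype(np.float32)))
w=[(y,np.where(roi[y])[0][[0,-1]]) for y in range(186,222,2) if roi[y].any()]
print([(y,*x) for y,x in w])
x,y,ww,hh=cv2.boundingRect(c)
print("far rim",onplane(f,(x+ww/2,y),.045),"near",onplane(f,(x+ww/2,y+hh),.068))
for p in ([.594,-.287,.045],[.5923,-.2903,.068]): print(proj(f,p))
E
```

```text
(307, 187, 29, 33) 674.0
((320.8075866699219, 200.56610107421875), (26.52961540222168, 27.979246139526367), 109.00147247314453)
[(188, np.int64(315), np.int64(326)), (190, np.int64(312), np.int64(329)), (192, np.int64(310), np.int64(331)), (194, np.int64(308), np.int64(333)), (196, np.int64(308), np.int64(334)), (198, np.int64(307), np.int64(334)), (200, np.int64(307), np.int64(335)), (202, np.int64(307), np.int64(334)), (204, np.int64(307), np.int64(334)), (206, np.int64(308), np.int64(334)), (208, np.int64(309), np.int64(333)), (210, np.int64(310), np.int64(331)), (212, np.int64(311), np.int64(330)), (214, np.int64(312), np.int64(329)), (216, np.int64(313), np.int64(328)), (218, np.int64(315), np.int64(325))]
far rim [ 0.60466583 -0.29221562  0.045     ] near [ 0.58358708 -0.28857841  0.068     ]
[317.74104868 199.61591878]
[321.72572632 209.66598496]
```

Call:
move_arm(targets="0 0 0.03 0 0 0; 0 0 0.06 0 0 0; 0 0 0.08 0 0 0; 0 0 0.09 0 0 0; 0 0 0.099 0 0 0; 0 0 0.099 0 0 0; 0 0 0.099 0 0 0; 0 0 0.099 0 0 0")

```text
clock: 2.57
eef_pos: [0.5946, -0.2887, 0.0732]
orientation: [3.141, -0.002, -0.169]
contact_force: [0.4, -0.1, -0.1]
grip_width: 0.505
grasp_force: 0.0
```

Call:
move_arm(targets="0 0 0 0 0 0; 0 0 0 0 0 0; 0 0 0 0 0 0; 0 0 0 0 0 0; 0 0 0 0 0 0; 0 0 0 0 0 0; 0 0 0 0 0 0; 0 0 0 0 0 0", hand=1, newtons=25)

```text
clock: 3.23
eef_pos: [0.5938, -0.2883, 0.072]
orientation: [3.141, -0.0, -0.169]
contact_force: [-0.6, 1.3, 3.3]
grip_width: 0.172
grasp_force: 25.0
```

Call:
move_arm(targets="0 0 -0.02 0 0 0; 0 0 -0.05 0 0 0; 0 0 -0.09 0 0 0; 0 0 -0.118 0 0 0; -0.02 -0.035 -0.118 0 0 0; -0.04 -0.07 -0.118 0 0 0; -0.06 -0.105 -0.118 0 0 0; -0.08 -0.14 -0.118 0 0 0; -0.1 -0.175 -0.118 0 0 0; -0.12 -0.21 -0.118 0 0 0; -0.14 -0.245 -0.118 0 0 0; -0.151 -0.268 -0.118 0 0 0; -0.151 -0.268 -0.118 0 0 0; -0.151 -0.268 -0.118 0 0 0; -0.151 -0.268 -0.118 0 0 0; -0.151 -0.268 -0.118 0 0 0; -0.151 -0.268 -0.118 0 0 0")

```text
clock: 4.65
eef_pos: [0.4902, -0.0001, 0.1896]
orientation: [3.141, -0.0, -0.172]
contact_force: [-0.1, -0.1, -0.5]
grip_width: 0.17
grasp_force: 25.0
```

```bash
python3 - <<'E'
from h import *
s=bot.sense(); print(s["qpos"],s["eef_pos"],s["orientation"],s["contact_force"],s["moment"],s["grip_width"],s["grasp_force"])
f=bot.grab_frame("wrist"); cv2.imwrite("pics/w2.png",f["color"]); print(proj(f,[.5385,.002,.073]),proj(f,s["eef_pos"]-np.array([0,0,.064])))
E
```

```text
[-0.02790518  0.37412303 -0.07758065  2.01359404  0.04210239  0.7553687
 -1.8732415 ] [ 4.90229684e-01 -1.32085393e-04  1.89601423e-01] [ 3.14107353e+00 -1.16633781e-04 -1.71645732e-01] [-0.09340987 -0.10265618 -0.46482173] [0.00758454 0.02586045 0.00746155] 0.1695158904189396 24.999887282028794
[308.51494062 147.95677752] [321.40871744 229.08243745]
```

View pics/w2.png

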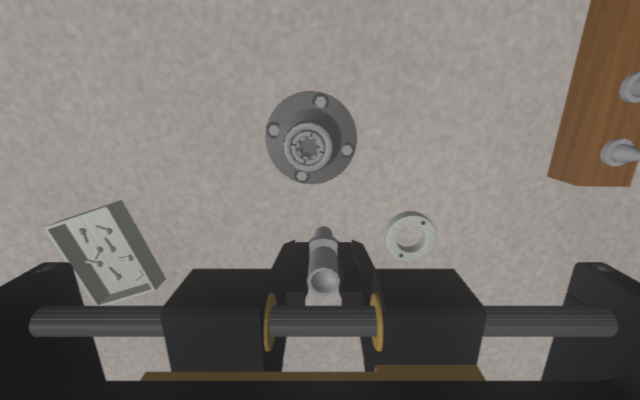

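The holder's face ring is at about (308,148) and the held snap hangs with its tip near (323,231). Next I'll fit circles for the exact offset.

```bash
python3 - <<'E'
from h import *
f=bot.grab_frame("wrist"); im=f["color"]; g=cv2.cvtColor(im,6)
# flange: darker than bench
roi=cv2.GaussianBlur(g,(3,3),0)[80:195,255:370]; t,m=cv2.threshold(roi,0,255,cv2.THRESH_BINARY_INV+cv2.THRESH_OTSU)
m=cv2.morphologyEx(m,cv2.MORPH_CLOSE,np.ones((9,9)))
c=max(cv2.findContours(m,0,1)[0],key=cv2.contourArea); h=cv2.convexHull(c)
e=cv2.fitEllipse(h.astype(np.float32)); print("flange",t,e, onplane(f,(e[0][0]+255,e[0][1]+80),.012))
big=cv2.resize(g,None,fx=4,fy=4,interpolation=cv2.INTER_CUBIC)
x0,y0=275,115; r=big[y0*4:(y0+65)*4,x0*4:(x0+65)*4]
for p2 in (30,20):
  for lo,hi in ((44,54),(58,66),(68,100)):
    hc=cv2.HoughCircles(cv2.GaussianBlur(r,(5,5),0),cv2.HOUGH_GRADIENT,1,20,param1=80,param2=p2,minRadius=lo,maxRadius=hi)
    if hc is not None: print(p2,[(np.round(x0+a/4,1),np.round(y0+b/4,1),d/4) for a,b,d in hc[0][:3]])
def lift(y,x,hh,w): return cv2.resize(big[y*4:(y+hh)*4,x*4:(x+w)*4],(400,400))
cv2.imwrite("pics/z2.png",np.hstack([lift(115,275,65,65),lift(220,292,65,65)]))
fl=K(f)[0,0]; o=ray(f,(320,200))[0]; print("f",fl,"cam",o)
E
```

```text
flange 122.0 ((56.187076568603516, 56.90550994873047), (90.99498748779297, 93.29459381103516), 165.43557739257812) [0.54089877 0.00193607 0.012     ]
30 [(np.float32(308.4), np.float32(147.1), np.float32(23.975))]
20 [(np.float32(308.4), np.float32(147.1), np.float32(23.975)), (np.float32(304.1), np.float32(150.1), np.float32(19.0))]
f 296.49768557361955 cam [ 0.56853433 -0.01458889  0.31007441]
```

View pics/z2.png

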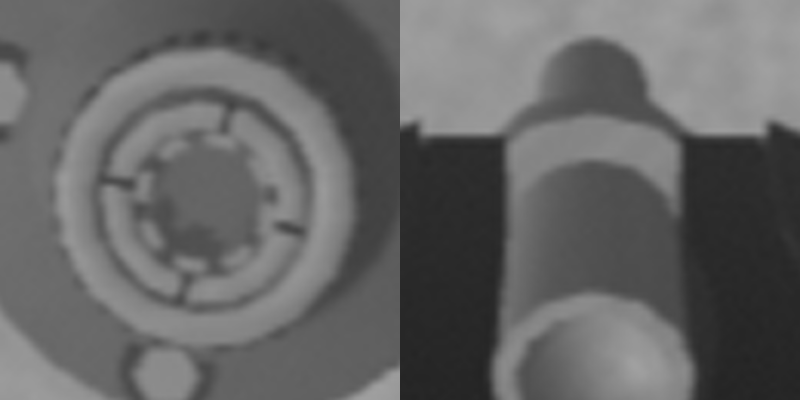

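Crops: the nut's top circle is centred at (308.3,146.9) and the face ring at (308.7,147.9). The snap's axis is at column 323.7, with its shank tip edge at row 226.2 and cup centre near row 281.

```bash
python3 - <<'E'
from h import *
f=bot.grab_frame("wrist"); s=bot.sense()
print(s["eef_pos"])
print("nut",onplane(f,(308.4,147.0),.070),"face",onplane(f,(308.6,147.7),.073))
print("cup",onplane(f,(323.7,281),.1856))
print("tipfar",onplane(f,(323.7,226.2),.130), "shoulder px expect, L/R",[proj(f,s["eef_pos"]+np.array([0,0,-.032])+np.array(d)) for d in ([.0021,.0123,0],[-.0021,-.0123,0])])
E
```

```text
[0.49002396 0.00056622 0.18959075]
nut [0.53875703 0.00266704 0.07      ] face [0.53855865 0.00240098 0.073     ]
cup [ 0.48860419 -0.00081923  0.1856    ]
tipfar [ 0.49373761 -0.00185629  0.13      ] shoulder px expect, L/R [array([298.95335438, 251.63064058]), array([342.57378386, 251.49859171])]
```

Call:
move_arm(targets="0.025 -0.005 0 0 0 0; 0.048 -0.011 0.01 0 0 0; 0.048 -0.011 0.03 0 0 0; 0.048 -0.011 0.04 0 0 0; 0.048 -0.011 0.04 0 0 0; 0.048 -0.011 0.04 0 0 0; 0.048 -0.011 0.04 0 0 0; 0.048 -0.011 0.04 0 0 0")

```text
clock: 5.47
eef_pos: [0.5392, 0.0041, 0.1506]
orientation: [-3.141, -0.001, -0.169]
contact_force: [-0.7, 0.2, -0.4]
grip_width: 0.173
grasp_force: 25.0
```

```bash
python3 - <<'E'
from h import *
s=bot.sense(); print(s["eef_pos"],s["orientation"],s["contact_force"],s["moment"])
f=bot.grab_frame("side"); a=f["color"]; u,v=proj(f,[.5386,.0025,.09]); u,v=int(u),int(v); print(u,v); c1=a[v-45:v+35,u-40:u+40]
f=bot.grab_frame("scene"); a=f["color"]; u,v=proj(f,[.5386,.0025,.09]); u,v=int(u),int(v); print(u,v); c2=a[v-45:v+35,u-40:u+40]
w=bot.grab_frame("wrist")["color"]
top=np.hstack([cv2.resize(c,(300,300),interpolation=cv2.INTER_CUBIC) for c in (c1,c2)])
bot_=cv2.resize(w[170:320,220:420],(400,300),interpolation=cv2.INTER_CUBIC)
bot_=np.hstack([bot_,np.zeros((300,200,3),np.uint8)])
cv2.imwrite("pics/z3.png",np.vstack([top,bot_]))
E
```

```text
[0.53922086 0.0040662  0.15061175] [-3.14141119e+00 -1.10204686e-03 -1.69208533e-01] [-0.65981523  0.1514629  -0.44180224] [0.00915709 0.01629266 0.00248898]
322 204
295 171
```

View pics/z3.png

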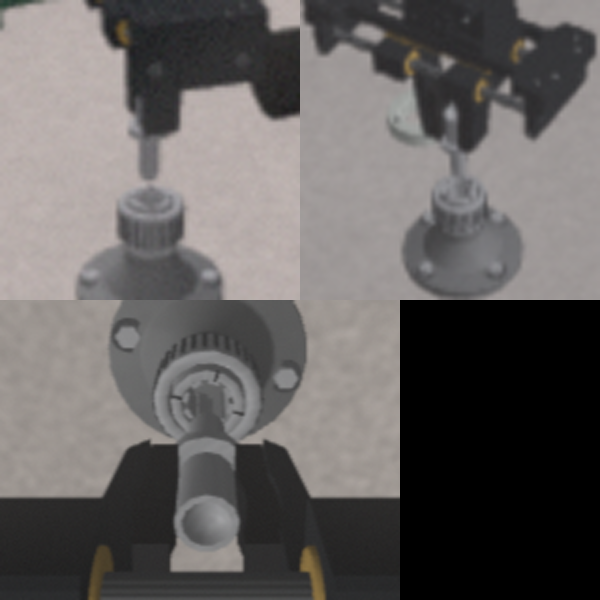

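The shank lines up with the nut's centre in all three views: side column 149 against 150, scene 458 against 459, wrist 208 against 208. Now I'll descend slowly and watch the force.

Call:
move_arm(targets="0 0 0.006 0 0 0; 0 0 0.012 0 0 0; 0 0 0.015 0 0 0; 0 0 0.018 0 0 0; 0 0 0.018 0 0 0; 0 0 0.018 0 0 0")

```text
clock: 6.12
eef_pos: [0.5389, 0.0042, 0.1314]
orientation: [3.141, 0.001, -0.169]
contact_force: [1.2, -1.4, -1.0]
grip_width: 0.171
grasp_force: 25.0
```

Call:
move_arm(targets="0 0 0.003 0 0 0; 0 0 0.006 0 0 0; 0 0 0.009 0 0 0; 0 0 0.009 0 0 0; 0 0 0.009 0 0 0")

```text
clock: 6.53
eef_pos: [0.5391, 0.0041, 0.1225]
orientation: [3.141, 0.0, -0.169]
contact_force: [0.1, -0.9, -1.3]
grip_width: 0.172
grasp_force: 25.0
```

Call:
move_arm(targets="0 0 0.003 0 0 0; 0 0 0.006 0 0 0; 0 0 0.009 0 0 0; 0 0 0.012 0 0 0; 0 0 0.014 0 0 0; 0 0 0.014 0 0 0; 0 0 0.014 0 0 0")

```text
clock: 7.12
eef_pos: [0.539, 0.0041, 0.1085]
orientation: [3.141, 0.0, -0.169]
contact_force: [0.9, -0.6, -0.9]
grip_width: 0.168
grasp_force: 25.0
```

Call:
move_arm(targets="0 0 0.001 0 0 0; 0 0 0.002 0 0 0; 0 0 0.003 0 0 0; 0 0 0.003 0 0 0; 0 0 0.003 0 0 0")

```text
clock: 7.53
eef_pos: [0.5391, 0.0042, 0.1056]
orientation: [-3.142, -0.0, -0.169]
contact_force: [0.5, -0.9, -0.7]
grip_width: 0.171
grasp_force: 25.0
```

Call:
move_arm(targets="0 0 0.0005 0 0 0; 0 0 0.001 0 0 0; 0 0 0.001 0 0 0; 0 0 0.001 0 0 0")

```text
clock: 7.87
eef_pos: [0.5392, 0.0042, 0.1049]
orientation: [-3.142, -0.0, -0.169]
contact_force: [0.7, -1.0, 2.3]
grip_width: 0.171
grasp_force: 25.0
```

Call:
move_arm(targets="0 0 0.0005 0 0 0; 0 0 0.001 0 0 0; 0 0 0.001 0 0 0; 0 0 0.001 0 0 0")

```text
clock: 8.2
eef_pos: [0.5393, 0.0042, 0.1048]
orientation: [-3.142, -0.0, -0.169]
contact_force: [-3.9, -1.0, 13.4]
grip_width: 0.173
grasp_force: 25.0
```

Call:
move_arm(targets="0 0 -0.001 0 0 0; 0 0 -0.001 0 0 0; 0 0 -0.001 0 0 0")

```text
clock: 8.45
eef_pos: [0.5392, 0.0042, 0.1049]
orientation: [-3.142, -0.0, -0.169]
contact_force: [-0.1, -0.3, 5.3]
grip_width: 0.171
grasp_force: 25.0
```

Call:
move_arm(targets="0 0 0 0 0 0; 0 0 0 0 0 0; 0 0 0 0 0 0; 0 0 0 0 0 0; 0 0 0 0 0 0; 0 0 0 0 0 0", hand=-0.5)

```text
clock: 8.95
eef_pos: [0.5389, 0.0042, 0.1045]
orientation: [3.142, 0.0, -0.169]
contact_force: [0.6, -0.1, -0.3]
grip_width: 0.599
grasp_force: 0.0
```

```bash
python3 - <<'E'
from h import *
s=bot.sense(); print(s["qpos"],s["eef_pos"],s["contact_force"],s["moment"])
f=bot.grab_frame("side"); a=f["color"]; u,v=proj(f,[.5386,.0025,.09]); u,v=int(u),int(v); c1=a[v-45:v+35,u-40:u+40]
c2=bot.grab_frame("wrist")["color"][170:320,220:420]
cv2.imwrite("pics/z4.png",np.hstack([cv2.resize(c1,(375,375),interpolation=cv2.INTER_CUBIC),cv2.resize(c2,(425,375))]))
E
```

```text
[-0.04117441  0.58252926 -0.06462574  1.9344665   0.06056444  0.62681867
 -1.88403318] [0.5389096  0.00420593 0.1045438 ] [ 0.56619956 -0.10930321 -0.25289127] [ 0.00057774  0.00503768 -0.02425099]
```

View pics/z4.png

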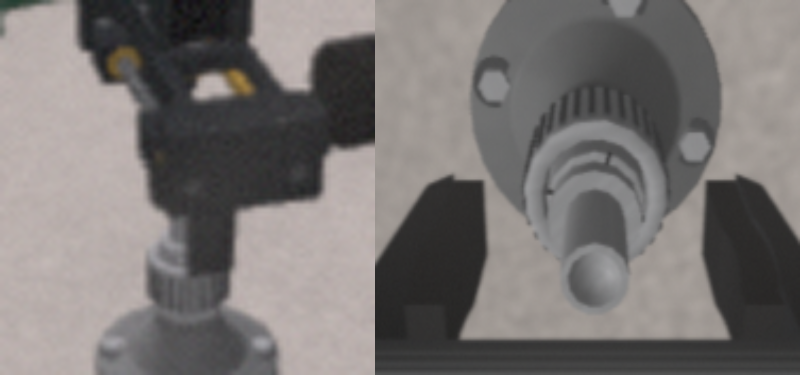

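The snap is seated and upright, and its shoulder covers the ring at about (595,200) in the right half of the picture. I'll wind the wrist counter-clockwise, lower it to the nut and grip.

Call:
move_arm(targets="0 0 -0.002 0 0 -2; 0 0 -0.002 0 0 -4; 0 0 -0.002 0 0 -6; 0 0 -0.002 0 0 -8; 0 0 -0.002 0 0 -10; 0 0 -0.002 0 0 -12; 0 0 -0.002 0 0 -14; 0 0 -0.002 0 0 -16; 0 0 -0.002 0 0 -17; 0 0 -0.002 0 0 -17; 0 0 -0.002 0 0 -17; 0 0 -0.002 0 0 -17; 0 0 -0.002 0 0 -17; 0 0 -0.002 0 0 -17; 0 0 -0.002 0 0 -17; 0 0 -0.002 0 0 -17; 0 0 -0.002 0 0 -17; 0 0 -0.002 0 0 -17; 0 0 -0.002 0 0 -17; 0 0 -0.002 0 0 -17", hand=-0.5)

```text
clock: 10.72
eef_pos: [0.5391, 0.0043, 0.1067]
orientation: [3.142, 0.0, 1.61]
contact_force: [-0.3, 0.4, 0.2]
grip_width: 0.751
grasp_force: 0.0
```

Call:
move_arm(targets="0 0 0.01 0 0 0; 0 0 0.02 0 0 0; 0 0 0.03 0 0 0; 0 0 0.0365 0 0 0; 0 0 0.0365 0 0 0; 0 0 0.0365 0 0 0; 0 0 0.0365 0 0 0")

```text
clock: 11.3
eef_pos: [0.5392, 0.0043, 0.0702]
orientation: [3.142, -0.0, 1.611]
contact_force: [0.6, -0.3, 0.2]
grip_width: 0.748
grasp_force: 0.0
```

```bash
python3 - <<'E'
from h import *
s=bot.sense(); print(s["clock"],s["qpos"],s["eef_pos"],s["orientation"],s["contact_force"],s["moment"])
E
```

```text
11.3 [ 0.27190311  0.6955972  -0.47497342  1.92191819  0.50915255  0.64476514
 -0.48326384] [0.53919475 0.00433633 0.0702281 ] [ 3.14153414e+00 -1.21419980e-04  1.61126265e+00] [ 0.59465099 -0.29495825  0.24365841] [-0.06063996 -0.10318652 -0.02639939]
```

Call:
move_arm(targets="0 0 0 0 0 0; 0 0 0 0 0 0; 0 0 0 0 0 0; 0 0 0 0 0 0; 0 0 0 0 0 0; 0 0 0 0 0 0; 0 0 0 0 0 0; 0 0 0 0 0 0", hand=1, newtons=60)

```text
clock: 11.97
eef_pos: [0.5388, 0.0041, 0.0704]
orientation: [-3.141, 0.0, 1.611]
contact_force: [-3.1, 0.9, 4.8]
grip_width: 0.435
grasp_force: 60.0
```

```bash
cat > m.py <<'E'
from h import *
s=bot.sense(); print(round(float(s["clock"]),2),"q7",s["qpos"][6].round(3),"yaw",np.round(s["orientation"][2],4),np.round(s["eef_pos"],4),np.round(s["contact_force"],1),np.round(s["moment"],3),s["grip_width"].round(3),s["grasp_force"].round(1))
E
python3 m.py
```

```text
Traceback (most recent call last):
  File "m.py", line 2, in <module>
    s=bot.sense(); print(round(float(s["clock"]),2),"q7",s["qpos"][6].round(3),"yaw",np.round(s["orientation"][2],4),np.round(s["eef_pos"],4),np.round(s["contact_force"],1),np.round(s["moment"],3),s["grip_width"].round(3),s["grasp_force"].round(1))
                                                                                                                                                                                                     ^^^^^^^^^^^^^^^^^^^^^
AttributeError: 'float' object has no attribute 'round'
```

Call:
move_arm(targets="0 0 0 0 0 0.5; 0 0 0 0 0 1; 0 0 0 0 0 1.5; 0 0 0 0 0 2; 0 0 0 0 0 2; 0 0 0 0 0 2; 0 0 0 0 0 2")

```text
clock: 12.55
eef_pos: [0.5388, 0.0041, 0.0704]
orientation: [-3.141, 0.0, 1.403]
contact_force: [-3.5, -1.5, 5.3]
grip_width: 0.434
grasp_force: 60.0
```

```bash
sed -i 's/s\["grip_width"\].round(3),s\["grasp_force"\].round(1)/round(float(s["grip_width"]),3),round(float(s["grasp_force"]),1)/' m.py; python3 m.py
```

```text
12.55 q7 -0.65 yaw 1.4025 [0.5388 0.0041 0.0704] [-3.5 -1.5  5.3] [-0.158  0.655 -0.001] 0.434 60.0
```

Call:
move_arm(targets="0 0 0 0 0 0.5; 0 0 0 0 0 1; 0 0 0 0 0 1; 0 0 0 0 0 1; 0 0 0 0 0 1")

```text
clock: 12.97
eef_pos: [0.5388, 0.0041, 0.0704]
orientation: [-3.141, 0.0, 1.298]
contact_force: [-3.0, -1.2, 6.0]
grip_width: 0.433
grasp_force: 60.0
```

```bash
python3 m.py
```

```text
12.97 q7 -0.734 yaw 1.2981 [0.5388 0.0041 0.0704] [-3.  -1.2  6. ] [-0.161  0.641  0.006] 0.433 60.0
```

Call:
move_arm(targets="0 0 0 0 0 0.5; 0 0 0 0 0 1; 0 0 0 0 0 1; 0 0 0 0 0 1; 0 0 0 0 0 1")

```text
clock: 13.38
eef_pos: [0.5389, 0.0041, 0.0704]
orientation: [-3.141, 0.0, 1.193]
contact_force: [-3.8, -0.9, 5.6]
grip_width: 0.436
grasp_force: 60.0
```

```bash
python3 m.py
```

```text
13.38 q7 -0.817 yaw 1.1934 [0.5389 0.0041 0.0704] [-3.8 -0.9  5.6] [-0.14   0.599  0.053] 0.436 60.0
```

Call:
move_arm(targets="0 0 0 0 0 0.5; 0 0 0 0 0 1; 0 0 0 0 0 1; 0 0 0 0 0 1; 0 0 0 0 0 1")

```text
clock: 13.8
eef_pos: [0.5389, 0.0041, 0.0704]
orientation: [-3.141, 0.0, 1.089]
contact_force: [-3.0, -1.1, 6.1]
grip_width: 0.434
grasp_force: 60.0
```

```bash
python3 m.py
```

```text
13.8 q7 -0.899 yaw 1.0886 [0.5389 0.0041 0.0704] [-3.  -1.1  6.1] [-0.12   0.617 -0.007] 0.434 60.0
```

Call:
move_arm(targets="0 0 0 0 0 0.5; 0 0 0 0 0 1; 0 0 0 0 0 1; 0 0 0 0 0 1; 0 0 0 0 0 1")

```text
clock: 14.22
eef_pos: [0.5389, 0.0041, 0.0704]
orientation: [-3.141, 0.001, 0.984]
contact_force: [-2.4, -0.2, 5.6]
grip_width: 0.431
grasp_force: 60.0
```

```bash
python3 m.py
```

```text
14.22 q7 -0.981 yaw 0.9838 [0.5389 0.0041 0.0704] [-2.4 -0.2  5.6] [-0.09   0.589 -0.032] 0.431 60.0
```

Call:
move_arm(targets="0 0 0 0 0 0.5; 0 0 0 0 0 1; 0 0 0 0 0 1; 0 0 0 0 0 1; 0 0 0 0 0 1")

```text
clock: 14.63
eef_pos: [0.5389, 0.004, 0.0704]
orientation: [-3.141, 0.001, 0.879]
contact_force: [-2.5, -1.1, 5.2]
grip_width: 0.436
grasp_force: 60.0
```

```bash
python3 m.py
```

```text
14.63 q7 -1.063 yaw 0.8791 [0.5389 0.004  0.0704] [-2.5 -1.1  5.2] [-0.051  0.637 -0.068] 0.436 60.0
```

Call:
move_arm(targets="0 0 0 0 0 0.5; 0 0 0 0 0 1; 0 0 0 0 0 1; 0 0 0 0 0 1; 0 0 0 0 0 1")

```text
clock: 15.05
eef_pos: [0.5389, 0.004, 0.0704]
orientation: [-3.142, 0.001, 0.774]
contact_force: [-2.8, -0.8, 6.5]
grip_width: 0.436
grasp_force: 60.0
```

```bash
python3 m.py
```

```text
15.05 q7 -1.144 yaw 0.7744 [0.5389 0.004  0.0704] [-2.8 -0.8  6.5] [-0.058  0.588 -0.003] 0.436 60.0
```

Call:
move_arm(targets="0 0 0 0 0 0.5; 0 0 0 0 0 1; 0 0 0 0 0 1; 0 0 0 0 0 1; 0 0 0 0 0 1")

```text
clock: 15.47
eef_pos: [0.5389, 0.004, 0.0704]
orientation: [3.142, 0.0, 0.67]
contact_force: [-3.0, -0.7, 4.9]
grip_width: 0.438
grasp_force: 60.0
```

```bash
python3 m.py
```

```text
15.47 q7 -1.225 yaw 0.6697 [0.5389 0.004  0.0704] [-3.  -0.7  4.9] [-0.128  0.561  0.029] 0.438 60.0
```

Still level at 0.94 rad. I'll continue with the same steps.

Call:
move_arm(targets="0 0 0 0 0 0.5; 0 0 0 0 0 1; 0 0 0 0 0 1; 0 0 0 0 0 1; 0 0 0 0 0 1")

```text
clock: 15.88
eef_pos: [0.539, 0.004, 0.0704]
orientation: [3.141, 0.0, 0.565]
contact_force: [-2.6, -0.4, 5.3]
grip_width: 0.438
grasp_force: 60.0
```

```bash
python3 m.py
```

```text
15.88 q7 -1.305 yaw 0.5652 [0.539  0.004  0.0704] [-2.6 -0.4  5.3] [-0.096  0.52   0.098] 0.438 60.0
```

Call:
move_arm(targets="0 0 0 0 0 0.5; 0 0 0 0 0 1; 0 0 0 0 0 1; 0 0 0 0 0 1; 0 0 0 0 0 1")

```text
clock: 16.3
eef_pos: [0.5389, 0.004, 0.0704]
orientation: [3.141, 0.0, 0.461]
contact_force: [-2.9, -0.7, 5.9]
grip_width: 0.432
grasp_force: 60.0
```

```bash
python3 m.py
```

```text
16.3 q7 -1.385 yaw 0.4607 [0.5389 0.004  0.0704] [-2.9 -0.7  5.9] [-0.111  0.586  0.211] 0.432 60.0
```

Call:
move_arm(targets="0 0 0 0 0 0.5; 0 0 0 0 0 1; 0 0 0 0 0 1; 0 0 0 0 0 1; 0 0 0 0 0 1")

```text
clock: 16.72
eef_pos: [0.539, 0.0039, 0.0704]
orientation: [3.141, 0.0, 0.356]
contact_force: [-1.8, -1.2, 5.4]
grip_width: 0.434
grasp_force: 60.0
```

```bash
cat > avg.py <<'E'
from h import *
v=[]
for i in range(12): bot.grab_frame("wrist"); v.append(bot.sense()["moment"][2])
print(np.round(v,3),np.mean(v),np.std(v),bot.sense()["orientation"][2])
E
python3 avg.py
```

```text
[0.303 0.323 0.327 0.375 0.301 0.268 0.331 0.281 0.326 0.336 0.381 0.336] 0.32402687489585014 0.031764167017550436 0.35645712611503844
```

Call:
move_arm(targets="0 0 0 0 0 0.2; 0 0 0 0 0 0.4; 0 0 0 0 0 0.4; 0 0 0 0 0 0.4; 0 0 0 0 0 0.4; 0 0 0 0 0 0.4")

```text
clock: 17.82
eef_pos: [0.539, 0.0039, 0.0704]
orientation: [3.141, 0.0, 0.316]
contact_force: [-2.6, -0.9, 5.9]
grip_width: 0.433
grasp_force: 60.0
```

```bash
python3 avg.py
```

```text
[0.588 0.57  0.66  0.592 0.663 0.649 0.625 0.6   0.603 0.58  0.665 0.632] 0.6188541738458844 0.033154677896379124 0.31557485960813936
```

The extra 0.04 rad can add only about 0.04 N m of jaw torque. The rest of this reading must be static thread friction held by the hand. By turn angle the grip is 30–34 N, which is on target, so I'll release and withdraw.

Call:
move_arm(targets="0 0 0 0 0 0; 0 0 0 0 0 0; 0 0 0 0 0 0; 0 0 0 0 0 0; 0 0 0 0 0 0; 0 0 0 0 0 0; 0 0 0 0 0 0", hand=-0.5)

```text
clock: 19.0
eef_pos: [0.5391, 0.0042, 0.0702]
orientation: [-3.142, 0.0, 0.313]
contact_force: [0.5, -0.8, -0.1]
grip_width: 0.748
grasp_force: 0.0
```

Call:
move_arm(targets="0 0 -0.02 0 0 0; 0 0 -0.04 0 0 0; 0 0 -0.07 0 0 0; 0 0 -0.1 0 0 0; -0.02 0 -0.13 0 0 0; -0.05 0 -0.13 0 0 0; -0.05 0 -0.13 0 0 0; -0.05 0 -0.13 0 0 0; -0.05 0 -0.13 0 0 0")

```text
clock: 19.75
eef_pos: [0.4918, -0.0111, 0.2002]
orientation: [3.142, -0.0, 0.313]
contact_force: [0.6, -0.0, 0.2]
grip_width: 0.748
grasp_force: 0.0
```

```bash
python3 - <<'E'
from h import *
s=bot.sense(); print(s["clock"],s["eef_pos"],s["contact_force"],s["moment"])
o=[]
for n in ("side","scene"):
    f=bot.grab_frame(n); a=f["color"]; u,v=proj(f,[.5386,.0025,.08]); u,v=int(u),int(v); o.append(cv2.resize(a[v-35:v+35,u-35:u+35],(400,400),interpolation=cv2.INTER_CUBIC))
cv2.imwrite("pics/z5.png",np.hstack(o))
E
```

```text
19.75 [ 0.49181194 -0.01108464  0.20018491] [ 0.64223403 -0.0324652   0.15289286] [-0.00797514 -0.04025558 -0.03343257]
```

View pics/z5.png

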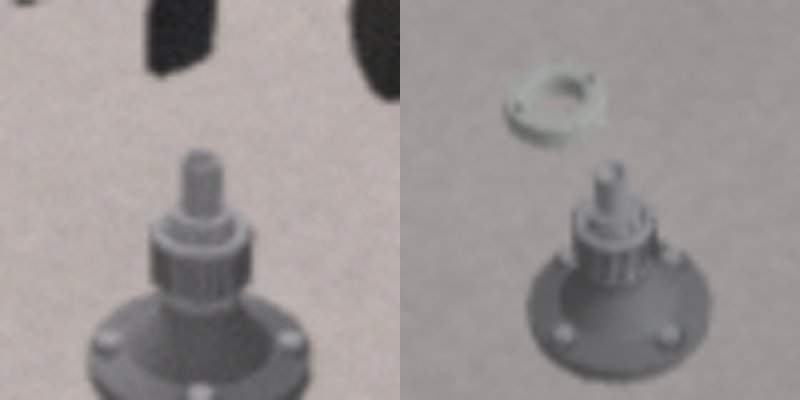

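The snap stands upright and centred in the nut in both views, shoulder on the face, with the arm clear.

```bash
python3 -c "
from bench import bot
print(bot.finish_job())"
```

```text
the job is handed in; nothing more can be done
None
```

The job is handed in, but no verdict came back: the snap is seated on the holder's face and the nut tightened to an estimated 30–34 N per jaw, judged by turn angle because the last torque reading (0.62 N m) was above the 0.5 limit, which I put down to thread friction.

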